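Tip a coffee carton onto the labelling board and push it home

TASK

Tip the standing kraft coffee carton over by pushing high on its paper label side, so that it falls flat, label up, inside the yellow-outlined zone of the labelling board; then push it along the board by its foot end until its top end is flat against the wooden stop. Only push the carton, never lift it; leave the jar, the mug and the green carton standing where they are, and finish with the gripper clear.

Things in the scene. Friction and masses are not known exactly. Their poses are not given: they have to be found in the camera images.
- carton: Kraft-brown closed coffee carton, rigid loose box 50 mm deep (its x), 80 mm wide (y), 150 mm tall (z), 0.2 to 0.4 kg. Origin at its middle. Its -x side has the pale paper label with a brown band. It starts upright on the board astride the near line, +x side facing the stop within 0.1 rad; leaned about 18 degrees over its lower +x edge it falls. Lying as wanted, its x points down, its z to the stop.
- zone (a point): Middle of the yellow-outlined zone on the top of the fixed grey labelling board (340 x 190 x 6 mm; this point is 6 mm above the counter). x points along the zone to the stop, y across, z up. Inside its 5 mm wide lines the zone is 225 mm long (x -112.5 to +112.5 mm) and 130 mm wide (y -65 to +65 mm). The near line is at the -x end, the stop at the +x end. The board spans x -190 to +150 mm.
- stop (a point): Middle of the near face of the fixed dark wooden stop that closes the zone's +x end: 130 mm wide (y), 30 mm high above the board, 20 mm thick. This point is 15 mm above the board, 112.5 mm from zone; x points on, away from the zone.
- jar: Bystander: amber glass jar with black lid, loose, 84 mm across, 140 mm high; origin at the centre of its underside. Stands on the counter beside the board.
- dark_carton: Bystander: green carton with a pale label and a brass-coloured band, same size as the kraft carton (50 x 80 x 150 mm), loose, standing on the counter beside the board; origin at its middle.
- mug: Bystander: white mug with a handle at its +y, loose, 76 mm across, 90 mm high; origin at the centre of its underside. Stands on the counter beside the board.
Things that resemble listed ones, but are neither listed nor needed, are in the scene too. Of the things shaped like the carton, the brown one is meant.

How it is judged:
On the way, in this order (a step that is already met when the one before it is completed fails the run):
1. the kraft carton lies flat, label up, inside the outlined zone, not yet at the stop (angle between carton's own x axis and vertical above 3 rad and y of carton in the frame of zone between -0.025 and 0.025 m and z of carton in the frame of zone below 0.031 m and x of carton in the frame of zone between -0.045 and 0.0325 m), for 0.2 s.
2. its top end is flat against the stop (angle between carton's own x axis and vertical above 3 rad and y of carton in the frame of zone between -0.025 and 0.025 m and z of carton in the frame of zone below 0.031 m and x of carton in the frame of zone between 0.0325 and 0.0425 m and angle between the z axis of carton and the x axis of zone, either way round below 0.08 rad), for 0.2 s.
At the end, for the whole second after the job is handed in: The kraft carton lies flat and still, label up, its middle within 25 mm of the zone's centre line, its top end within 5 mm of the stop and squared to it within 0.08 rad; the jar, mug and green carton stand within 15 mm of where they were (all of step 2 and linear speed of carton below 0.01 m/s and distance of each of jar, dark_carton, mug from where it was at the start of the episode below 0.015 m and angle between each of jar, dark_carton, mug's own z axis and vertical below 0.1 rad); the robot touches nothing.
It fails at once if the carton is lifted off the board (height (world z) of carton above 0.1 m or (angle between carton's own z axis and vertical above 1.3 rad and height (world z) of carton above 0.065 m)).
It fails at once if a bystander is pushed away or knocked over (distance of any of jar, dark_carton, mug from where it was at the start of the episode above 0.02 m or angle between any of jar, dark_carton, mug's own z axis and vertical above 0.3 rad).
It also fails if it takes over 38 s, if anything falls off the work surface, if the arm or the gripper's body presses on something with over 40 N, if the wrist force passes 120 N, or if a joint passes its speed limit or range.

ROBOT

A 6-joint arm with a two-finger parallel gripper is mounted at the origin on the work surface. World frame = base frame: x ahead of the robot, y to its left, z up, the work surface at z = 0. Lengths are in m, angles in rad, forces in N, time in s.
With the tool pointing down it reaches from about 0.2 to 0.875 m from the base axis. Payload 3.4 kg.
Tool frame: the origin (TCP) lies midway between the tips of the shut fingers; the grasp point (between the pads) lies 19 mm behind it; z points along the fingers, x is the direction in which the jaws open and shut, and the axes are right-handed (so a half turn about z gives the same grasp; the last joint's range is limited). The gripper opens to 94 mm and grips with 3 to 60 N. Pads are 16 mm wide; open, the fingers measure 119 mm over their backs; the gripper's body (75 mm by 177 mm) begins 78 mm behind the grasp point.
Start: joints at [1.078, 0.276, 1.505, -0, 1.361, -0.121], TCP at [0.209, 0.536, 0.205] pointing down, gripper open.
Joint ranges: [-2.89, 2.89], [-0.75, 2.08], [0.22, 2.7], [-1.18, 4.32], [0.11, 2.71], [-2.7, 2.7]. Speed limits (rad/s): [2.57, 2.57, 3.14, 3.14, 3.14, 3.14].

INTERFACE

Orientations are given as a 3x3 rotation matrix whose columns are the frame's x, y, z axes.
In Python, from workcell import bot, imaging gives the robot as it stands.
- The arm moves only by the tool servo_tool, never from a script. Its argument "moves" is a list of rows, each a list of 3 entries, a list of its own where there are three numbers: the shift along the tool's x, y, z in units of 75 cm (1.0 is 75 cm), then the turn, a rotation vector about the tool's x, y, z in units of 90 degrees (1.0 is 90 degrees), then the opening, from -1 (shut) to 1 (fully open). A call has 1 to 12 rows; each row shifts and turns the pose as measured when the row begins, along the tool's axes as they then stand; what a row does not reach is not made up. A row lasts 1/8 s, in which the tool goes at most 62.5 mm and 10.7 degrees, less where a joint would pass 70% of its speed; a pose out of reach is approached as far as the arm can. A call with a number of a shift or a turn outside -1 to 1 is refused whole. A call with a gripper value outside its range is refused whole. The fingers move at their own pace and stop on an object; "squeeze" is the grip in N (left out, the last holds). Time passes only in rows, so rows that do not move let the fingers close. It gives the time, the measured TCP pose, the force and the opening at its end, in the units of the state.
- bot.read_state(): the state, without advancing time (a new reading comes with each control period).
- imaging.grab_frame(name): name is "side" or "top"; returns the picture (480x640x3 uint8, blue, green, red); there is no depth.
- imaging.camera_params(name): a dict with "camera_matrix" (3x3 intrinsics, pixels), "pose" (4x4, takes a point from camera to world coordinates). Camera axes: x right, y down, z forward; pixel columns grow to the right and rows downward; lengths in m; the calibration is good to about 2 mm. A picture is of the moment at which its call begins. camera_params takes no time and is no camera call.
- bot.sign_off(): hands the job in, once; it reports no verdict.
The state is a dict: "t": time; "q": joint angles; "joint_velocities": joint speeds; "joint_torque": joint torques, N m; "position": TCP position; "orientation": TCP orientation; "wrist_force": force on the tool from outside, world axes, zero at the start; "wrist_torque": the same for the moment, N m; "gripper_width": finger opening in m.
Only numpy, scipy, OpenCV 4.12 (cv2) and the standard library are available. Lean on these libraries where they do the work, as an engineer would, in place of code of your own. Each camera call takes 0.05 s, during which the arm holds its last target. There are 200 camera calls.

## Working session

There is one attempt and no reset: what is moved stays moved. The work goes in short steps, Python scripts to look and compute and a tool call to move; the robot and the scene stay as the last step left them, time stands still between calls to the robot, and variables do not carry over. Pictures are saved under pics/ and viewed, about 8 in all and at most 12, crops included, and the job is handed in when it is done.

Besides the shell and the picture viewer there is one more tool, called after ">>>" as name(argument=value, ...) on one line, values as JSON. servo_tool: Moves the arm, as the interface text tells. Shifts and turns lie within -1 to 1; 1 stands for 75 cm of shift or 90 degrees of turn. Its arguments: {"type":"object","properties":{"moves":{"type":"array"},"squeeze":{"type":"number"}},"required":["moves"]}

```bash
mkdir -p pics; cat > h.py <<'E'
import numpy as np, cv2
from workcell import bot, imaging
def ray(name,uv,z):
    p=imaging.camera_params(name);K=p["camera_matrix"];T=np.array(p["pose"])
    d=T[:3,:3]@np.linalg.inv(K)@np.array([uv[0],uv[1],1.]);o=T[:3,3]
    return o+d*(z-o[2])/d[2]
def proj(name,X):
    p=imaging.camera_params(name);T=np.linalg.inv(np.array(p["pose"]))
    c=T[:3,:3]@np.array(X)+T[:3,3];q=np.array(p["camera_matrix"])@c;return q[:2]/q[2]
E
python3 - <<'E'
from h import *
np.set_printoptions(precision=3,suppress=True)
for n in("top","side"):
    cv2.imwrite(f"pics/{n}0.png",imaging.grab_frame(n));print(n,imaging.camera_params(n))
s=bot.read_state();print(s)
E
```

```text
top {'camera_matrix': array([[526.339,   0.   , 321.305],
       [  0.   , 526.339, 238.679],
       [  0.   ,   0.   ,   1.   ]]), 'pose': array([[ 0.007, -0.996,  0.085,  0.418],
       [-1.   , -0.008, -0.016,  0.041],
       [ 0.016, -0.085, -0.996,  1.076],
       [ 0.   ,  0.   ,  0.   ,  1.   ]])}
side {'camera_matrix': array([[508.384,   0.   , 318.492],
       [  0.   , 508.384, 234.077],
       [  0.   ,   0.   ,   1.   ]]), 'pose': array([[ 0.723, -0.362,  0.589,  0.087],
       [-0.691, -0.392,  0.607, -0.45 ],
       [ 0.011, -0.846, -0.534,  0.5  ],
       [ 0.   ,  0.   ,  0.   ,  1.   ]])}
{'t': 0.1, 'q': array([ 1.078,  0.277,  1.506, -0.   ,  1.361, -0.121]), 'joint_velocities': array([ 0.001, -0.003, -0.002, -0.001,  0.   , -0.002]), 'joint_torque': array([  0.001, -40.545, -23.778,   0.07 ,   0.03 ,  -0.   ]), 'position': array([0.209, 0.535, 0.205]), 'orientation': array([[ 0.363,  0.932, -0.001],
       [ 0.932, -0.363, -0.001],
       [-0.002, -0.   , -1.   ]]), 'wrist_force': array([ 0.159, -0.095, -0.387]), 'wrist_torque': array([ 0.023,  0.025, -0.023]), 'gripper_width': 0.09415788006243321}
```

View pics/top0.png

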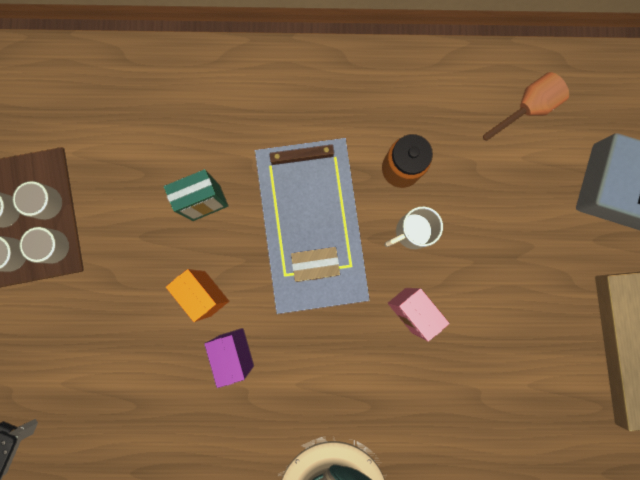

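View pics/side0.png

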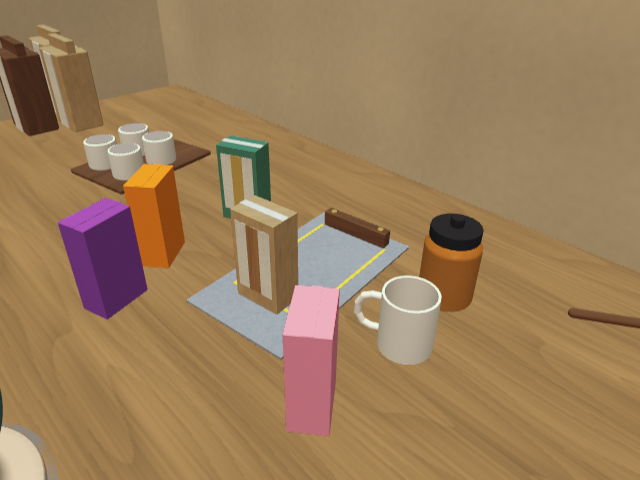

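The top view shows the board at about (312,225) with its stop at (302,155). The kraft carton's top is near (316,264), with the label side toward the robot. The green carton is at (195,193), the jar at (411,157) and the mug at (420,228). The arm is out of the way at lower left.

```bash
cat >> h.py <<'E'
def big(m):
    m=cv2.morphologyEx(m,cv2.MORPH_OPEN,np.ones((2,2)))
    return max(cv2.findContours(m,cv2.RETR_EXTERNAL,cv2.CHAIN_APPROX_NONE)[0],key=cv2.contourArea)
def region(mask,x0,y0,x1,y1):
    o=np.zeros_like(mask);o[y0:y1,x0:x1]=mask[y0:y1,x0:x1];return o
E
python3 - <<'E'
from h import *
np.set_printoptions(precision=4,suppress=True)
im=cv2.imread("pics/top0.png");hsv=cv2.cvtColor(im,cv2.COLOR_BGR2HSV)
g=region(cv2.inRange(hsv,(100,20,60),(130,140,200)),240,125,380,325)
c=big(g);r=cv2.boxPoints(cv2.minAreaRect(cv2.convexHull(c)))
W=np.array([ray("top",p,.006)[:2] for p in r]);print("board",r,W,[np.linalg.norm(W[i]-W[i-1]) for i in range(4)])
ye=region(cv2.inRange(hsv,(25,120,120),(35,255,255)),240,125,380,325)
r=cv2.boxPoints(cv2.minAreaRect(cv2.findNonZero(ye)));W=np.array([ray("top",p,.006)[:2] for p in r]);print("yellow",W,W.mean(0))
k=region(cv2.inRange(hsv,(8,50,60),(24,200,255))|cv2.inRange(hsv,(0,0,170),(180,60,255)),280,240,347,290)
k=cv2.morphologyEx(k,cv2.MORPH_CLOSE,np.ones((5,5)))
r=cv2.boxPoints(cv2.minAreaRect(big(k)));W=np.array([ray("top",p,.156)[:2] for p in r]);print("carton",r,W,W.mean(0),[np.linalg.norm(W[i]-W[i-1]) for i in range(4)])
cv2.imwrite("pics/crop.png",cv2.resize(im[125:325,230:460],None,fx=3,fy=3,interpolation=cv2.INTER_CUBIC))
E
```

```text
board [[254.52 151.64]
 [346.36 138.52]
 [369.54 300.78]
 [277.7  313.9 ]] [[ 0.6882  0.1639]
 [ 0.718  -0.0258]
 [ 0.3837 -0.0736]
 [ 0.3563  0.1115]] [np.float64(0.33598706243039955), np.float64(0.19202767448110322), np.float64(0.3376666019198804), np.float64(0.1871753422566941)]
yellow [[ 0.6578  0.1356]
 [ 0.6796 -0.0043]
 [ 0.453  -0.0372]
 [ 0.4324  0.1004]] [0.5557 0.0486]
carton [[291.0527 253.7201]
 [337.284  247.4158]
 [341.2394 276.4219]
 [295.0081 282.7262]] [[ 0.4694  0.0798]
 [ 0.481  -0.001 ]
 [ 0.4304 -0.0081]
 [ 0.4189  0.0724]] [0.4499 0.0358] [np.float64(0.051022315336440534), np.float64(0.0816482999052261), np.float64(0.051146393018979934), np.float64(0.0812777278113743)]
```

View pics/crop.png

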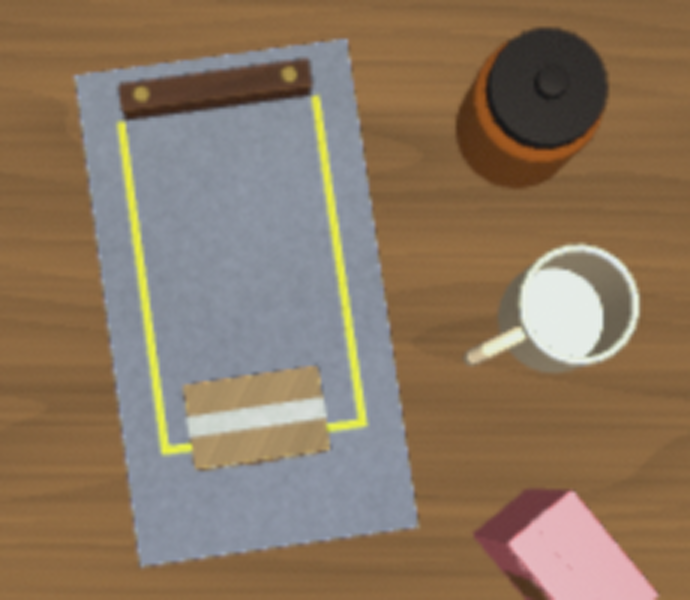

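>>> servo_tool(moves=[[[0,0,-0.03],[0,0,-0.11],-0.15],[[0,0,-0.03],[0,0,-0.11],-0.15],[[0,0,0],[0,0,-0.11],-0.15],[[-0.08,0.014,0],[0,0,0],-0.15],[[-0.08,0.014,0],[0,0,0],-0.15],[[-0.08,0.014,0],[0,0,0],-0.15],[[-0.08,0.014,0],[0,0,0],-0.15],[[-0.08,0.014,0],[0,0,0],-0.15],[[-0.08,0.014,0],[0,0,0],-0.15],[[-0.08,0.014,0],[0,0,0],-0.15],[[-0.08,0.014,0],[0,0,0],-0.15]])

```text
t: 1.48
position: [0.3731, 0.066, 0.2486]
orientation: [[-0.174, 0.985, -0.001], [0.985, 0.174, -0.007], [-0.007, -0.002, -1.0]]
wrist_force: [1.3, 0.9, 0.0]
gripper_width: 0.0399
```

```bash
cat >> h.py <<'E'
ZN=np.array([.557,.048,.006]);YAW=.1496
RZ=np.array([[np.cos(YAW),-np.sin(YAW),0],[np.sin(YAW),np.cos(YAW),0],[0,0,1]])
from scipy.spatial.transform import Rotation as Ro
def togo(xz,yz,z,yaw=YAW):
    s=bot.read_state();R=s["orientation"];p=s["position"]
    tgt=ZN+RZ@np.array([xz,yz,0]);tgt[2]=z
    c,n=np.cos(yaw),np.sin(yaw)
    Rt=np.array([[-n,c,0],[c,n,0],[0,0,-1.]])
    print("t",s["t"],"zone pos",RZ.T@(p-ZN)+[0,0,.006],"F",RZ.T@s["wrist_force"],"w",s["gripper_width"])
    print("shift units",R.T@(tgt-p)/.75,"turn units",Ro.from_matrix(R.T@Rt).as_rotvec()/(np.pi/2))
E
python3 -c "
from h import *
np.set_printoptions(precision=4,suppress=True)
togo(-.18,.004,.135)"
```

```text
t 1.475 zone pos [-0.1792  0.0452  0.2486] F [1.4244 0.6462 0.0028] w 0.03989262608203911
shift units [-0.0539 -0.0021  0.1518] turn units [-0.0015  0.0043  0.016 ]
```

>>> servo_tool(moves=[[[-0.05,0,0.03],[0,0.004,0.016],-0.15],[[0,0,0.06],[0,0,0],-0.15],[[0,0,0.06],[0,0,0],-0.15],[[0,0,0],[0,0,0],-0.15]])

```text
t: 1.98
position: [0.3811, 0.0224, 0.134]
orientation: [[-0.138, 0.99, 0.0], [0.99, 0.138, -0.002], [-0.002, -0.0, -1.0]]
wrist_force: [-0.7, -0.1, 0.7]
gripper_width: 0.0399
```

```bash
python3 -c "
from h import *
np.set_printoptions(precision=4,suppress=True)
togo(-.145,.004,.135)
cv2.imwrite('pics/side1.png',imaging.grab_frame('side'))"
```

```text
t 1.975 zone pos [-0.1777  0.0009  0.134 ] F [-0.7152 -0.0332  0.7073] w 0.0398662113490424
shift units [ 0.0046  0.0436 -0.0014] turn units [-0.0001  0.0013 -0.0071]
```

View pics/side1.png

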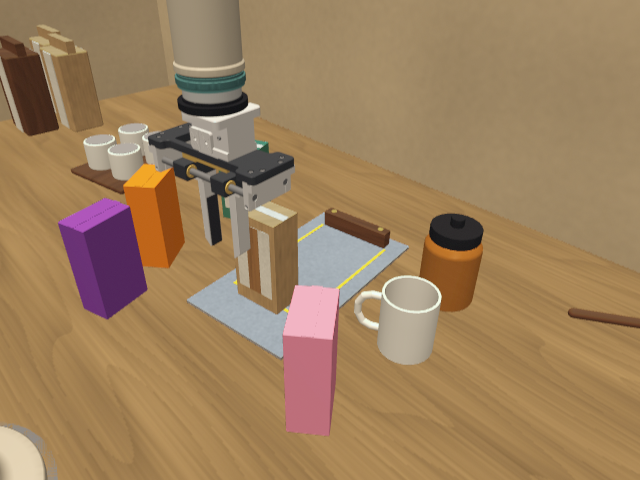

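The side view shows the two fingertips at (213,240) and (238,250), behind the label face and near the top of the carton. The bystanders haven't moved, so I'll push.

>>> servo_tool(moves=[[[0.005,0.02,0],[0,0,-0.007],-0.15],[[0,0.02,0],[0,0,0],-0.15],[[0,0.009,0],[0,0,0],-0.15],[[0,0.009,0],[0,0,0],-0.15],[[0,0.009,0],[0,0,0],-0.15],[[0,0.009,0],[0,0,0],-0.15],[[0,0.009,0],[0,0,0],-0.15],[[0,0.009,0],[0,0,0],-0.15],[[0,0.009,0],[0,0,0],-0.15],[[0,0.009,0],[0,0,0],-0.15],[[0,0.009,0],[0,0,0],-0.15],[[0,0.009,0],[0,0,0],-0.15]])

```text
t: 3.52
position: [0.4901, 0.0424, 0.1419]
orientation: [[-0.152, 0.988, 0.015], [0.988, 0.152, -0.003], [-0.006, 0.014, -1.0]]
wrist_force: [0.1, 1.1, 0.1]
gripper_width: 0.04
```

```bash
python3 -c "
from h import *
np.set_printoptions(precision=4,suppress=True)
togo(-.14,.004,.135)
cv2.imwrite('pics/side2.png',imaging.grab_frame('side'))
cv2.imwrite('pics/top2.png',imaging.grab_frame('top'))"
```

```text
t 3.525 zone pos [-0.067   0.0045  0.1419] F [0.2329 1.0313 0.1482] w 0.040041818692797417
shift units [-0.0003 -0.0975  0.0078] turn units [0.0091 0.0036 0.0018]
```

View pics/side2.png

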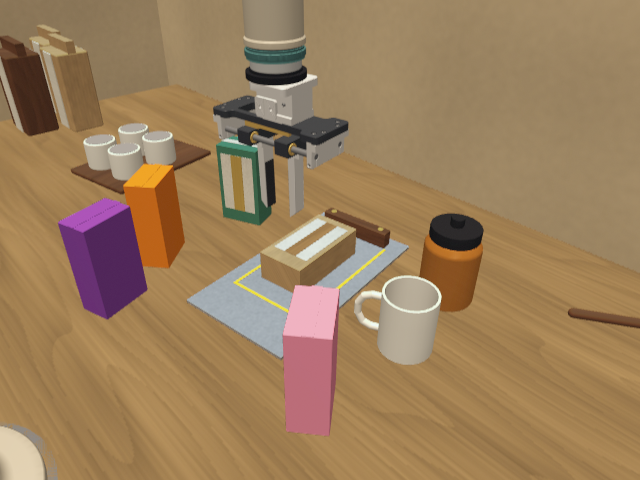

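The carton lies flat with its label up, its foot end near (290,265), short of the stop. Next I'll back off high and measure again.

>>> servo_tool(moves=[[[0,-0.05,0],[0.009,0.003,0],-0.15],[[0,-0.05,0],[0,0,0],-0.15],[[0,0,0],[0,0,0],-0.15]])

```text
t: 4.0
position: [0.4146, 0.0308, 0.1408]
orientation: [[-0.153, 0.988, -0.001], [0.988, 0.153, -0.001], [-0.001, -0.001, -1.0]]
wrist_force: [0.4, 0.6, -0.1]
gripper_width: 0.0399
```

```bash
cat > m.py <<'E'
from h import *
import sys
np.set_printoptions(precision=4,suppress=True)
im=imaging.grab_frame("top");cv2.imwrite(f"pics/{sys.argv[1]}.png",im)
def zp(p,z): return (RZ.T@(ray("top",p,z)-ZN))[:2]
hsv=cv2.cvtColor(im,cv2.COLOR_BGR2HSV)
k=region(cv2.inRange(hsv,(8,50,60),(24,200,255))|cv2.inRange(hsv,(0,0,170),(180,60,255)),270,150,356,300)
u,v=np.meshgrid(np.arange(640),np.arange(480))   # keep only inside the zone lines
poly=np.array([proj("top",ZN+RZ@np.array([a,b,0])) for a,b in((-.16,.06),(.11,.06),(.11,-.06),(-.16,-.06))],np.int32)
zm=cv2.fillPoly(np.zeros_like(k),[poly],255)
k=cv2.morphologyEx(k&zm,cv2.MORPH_CLOSE,np.ones((5,5)))
r=cv2.boxPoints(cv2.minAreaRect(big(k)));W=np.array([zp(p,.056) for p in r])
print("carton zone",W,"mid",W.mean(0),"sides",[np.linalg.norm(W[i]-W[i-1]) for i in range(4)],"px",r.tolist())
x0,y0,x1,y1=250,130,375,320
cv2.imwrite(f"pics/{sys.argv[1]}c.png",cv2.resize(im[120:330,230:470],None,fx=3,fy=2.85,interpolation=cv2.INTER_CUBIC))
E
python3 m.py top3; python3 -c "
from h import *
np.set_printoptions(precision=4,suppress=True)
togo(-.14,.004,.03)"
```

```text
carton zone [[ 0.069   0.0611]
 [ 0.0704 -0.0578]
 [-0.1608 -0.0583]
 [-0.1614  0.0584]] mid [-0.0457  0.0008] sides [np.float64(0.2304125513217055), np.float64(0.11890171115150146), np.float64(0.23117677485220045), np.float64(0.11673657783755342)] px [[274.193115234375, 181.62100219726562], [334.0953369140625, 172.63568115234375], [351.62591552734375, 289.506103515625], [291.72369384765625, 298.4914245605469]]
t 4.05 zone pos [-0.1413  0.0039  0.1412] F [ 0.7654 -0.207   0.8465] w 0.0398154994208108
shift units [0.0004 0.0014 0.1483] turn units [0.0011 0.0009 0.0023]
```

View pics/top3c.png

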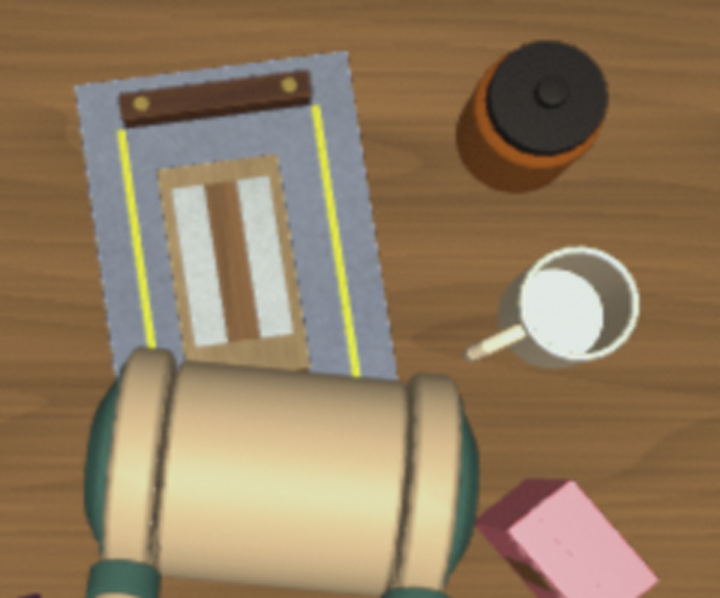

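The top view shows the carton squared in the zone, with its top end running from crop (160,170) to (275,155). It's clear of the stop, and the wrist hides the foot end. I'll lower the fingers behind the foot end.

>>> servo_tool(moves=[[[0,0,0.05],[0,0,0],-0.15],[[0,0,0.05],[0,0,0],-0.15],[[0,0,0.047],[0,0,0.002],-0.15],[[0,0,0],[0,0,0],-0.15]])

```text
t: 4.55
position: [0.4262, 0.0304, 0.0303]
orientation: [[-0.149, 0.989, 0.014], [0.989, 0.149, -0.002], [-0.004, 0.014, -1.0]]
wrist_force: [0.3, 0.1, 1.1]
gripper_width: 0.04
```

```bash
python3 -c "
from h import *
np.set_printoptions(precision=4,suppress=True)
for p in((283.3,179.6),(321.7,174.4)):print(RZ.T@(ray('top',p,.056)-ZN))
togo(-.09,.004,.03)"
```

```text
[0.0705 0.0429 0.05  ]
[ 0.0703 -0.0332  0.05  ]
t 4.55 zone pos [-0.1319  0.0021  0.0303] F [0.3035 0.059  1.1165] w 0.039981338560413644
shift units [0.0025 0.0559 0.0012] turn units [0.0088 0.0025 0.0002]
```

>>> servo_tool(moves=[[[0.003,0.02,0],[0.009,0.002,0],-0.15],[[0,0.02,0],[0,0,0],-0.15],[[0,0.007,0],[0,0,0],-0.15],[[0,0.007,0],[0,0,0],-0.15],[[0,0.007,0],[0,0,0],-0.15],[[0,0.007,0],[0,0,0],-0.15],[[0,0.007,0],[0,0,0],-0.15],[[0,0.007,0],[0,0,0],-0.15],[[0,0.006,0],[0,0,0],-0.15],[[0,0.005,0],[0,0,0],-0.15]])

```text
t: 5.8
position: [0.4988, 0.0434, 0.034]
orientation: [[-0.15, 0.989, -0.001], [0.989, 0.15, -0.002], [-0.002, -0.001, -1.0]]
wrist_force: [-3.1, -0.3, 1.5]
gripper_width: 0.0403
```

```bash
python3 m.py top4 >/dev/null; python3 -c "
from h import *
np.set_printoptions(precision=4,suppress=True)
togo(-.0455,.004,.03)"
```

```text
t 5.85 zone pos [-0.0574  0.004   0.034 ] F [-0.8953 -0.1874 -0.8941] w 0.04000779395511739
shift units [-0.      0.0158  0.0054] turn units [0.0004 0.001  0.0007]
```

View pics/top4c.png

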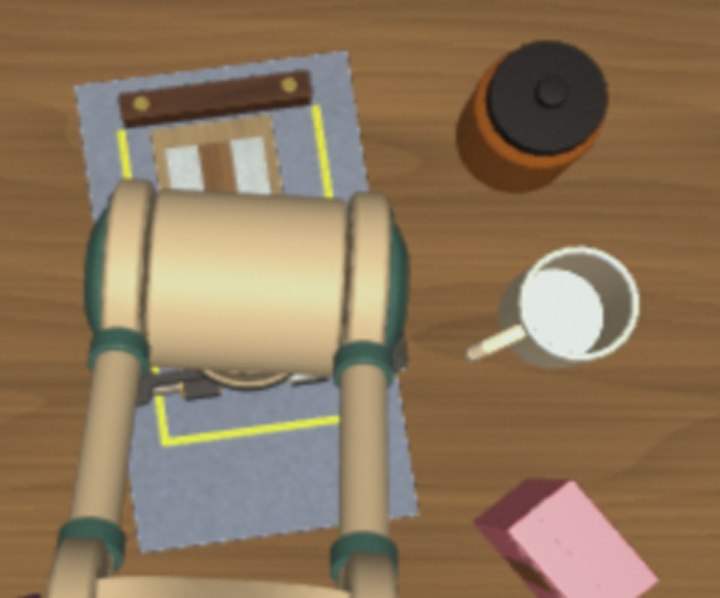

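The top end is now at crop (152,130) to (272,115), parallel to the stop with a gap of roughly 12 mm. I'll keep pushing gently.

>>> servo_tool(moves=[[[0,0.005,0.003],[0,0,0],-0.15],[[0,0.004,0],[0,0,0],-0.15],[[0,0.004,0],[0,0,0],-0.15],[[0,0.003,0],[0,0,0],-0.15]])

```text
t: 6.35
position: [0.512, 0.0454, 0.0313]
orientation: [[-0.15, 0.989, 0.0], [0.989, 0.15, -0.001], [-0.001, -0.0, -1.0]]
wrist_force: [-3.5, -0.7, 1.7]
gripper_width: 0.0401
```

```bash
python3 -c "
from h import *
np.set_printoptions(precision=4,suppress=True)
for p in((280.7,165.6),(320.7,160.4)):print(RZ.T@(ray('top',p,.056)-ZN))
togo(-.0455,.004,.03)"
```

```text
[0.0989 0.0441 0.05  ]
[ 0.0983 -0.0352  0.05  ]
t 6.35 zone pos [-0.0449  0.0041  0.0313] F [-3.5278 -0.1912  1.7277] w 0.04006825414900139
shift units [-0.0001 -0.0008  0.0018] turn units [-0.0001  0.0009  0.0007]
```

>>> servo_tool(moves=[[[0,0.002,0],[0,0,0],-0.15],[[0,0.002,0],[0,0,0],-0.15]])

```text
t: 6.6
position: [0.5119, 0.0454, 0.0311]
orientation: [[-0.151, 0.989, -0.006], [0.989, 0.151, -0.002], [-0.001, -0.007, -1.0]]
wrist_force: [-5.4, -0.9, 3.7]
gripper_width: 0.0398
```

>>> servo_tool(moves=[[[0,0.004,0],[-0.004,0,0],-0.15],[[0,0.004,0],[0,0,0],-0.15]])

```text
t: 6.85
position: [0.5117, 0.0456, 0.0307]
orientation: [[-0.151, 0.988, -0.012], [0.988, 0.151, -0.003], [-0.001, -0.012, -1.0]]
wrist_force: [-7.9, -2.6, 5.3]
gripper_width: 0.0396
```

>>> servo_tool(moves=[[[0,0.008,0],[0.006,0,0],-0.15],[[0,0.006,0],[0.006,0,0],-0.15]])

```text
t: 7.1
position: [0.5107, 0.0458, 0.03]
orientation: [[-0.152, 0.987, -0.053], [0.988, 0.152, -0.009], [-0.001, -0.054, -0.999]]
wrist_force: [-8.1, -1.8, 6.8]
gripper_width: 0.0399
```

The push now stops against the stop: force is up from about 3.5 N while sliding to 8 N, with no further advance. I'll back off straight, then raise and retreat.

>>> servo_tool(moves=[[[0,-0.03,0],[0,0,0],-0.15],[[0,-0.05,0],[-0.03,0,0],-0.15],[[0,-0.04,-0.05],[0,0,0],-0.15],[[0,-0.05,-0.07],[0,0,0],-0.15],[[0,0,-0.08],[0,0,0],-0.15],[[0.08,-0.02,-0.02],[0,0,0],-0.15],[[0.08,-0.02,0],[0,0,0],-0.15],[[0.08,0,0],[0,0,0],-0.15],[[0.08,0,0],[0,0,0],-0.15],[[0,0,0],[0,0,0],-0.15]])

```text
t: 8.35
position: [0.3332, 0.2665, 0.2052]
orientation: [[-0.145, 0.989, 0.035], [0.989, 0.145, 0.011], [0.006, 0.036, -0.999]]
wrist_force: [-0.0, -0.3, 0.6]
gripper_width: 0.0396
```

```bash
python3 m.py top5; python3 -c "
from h import *
cv2.imwrite('pics/side5.png',imaging.grab_frame('side'))"
```

```text
carton zone [[ 0.0988  0.0445]
 [ 0.0993 -0.0356]
 [-0.042  -0.0352]
 [-0.0421  0.044 ]] mid [0.0285 0.0044] sides [np.float64(0.14096845871566713), np.float64(0.08012142527278407), np.float64(0.14127971782106227), np.float64(0.07922872377496368)] px [[280.52001953125, 165.6400146484375], [320.84002685546875, 159.8800048828125], [330.94000244140625, 230.57998657226562], [290.6199951171875, 236.33999633789062]]
```

View pics/top5c.png

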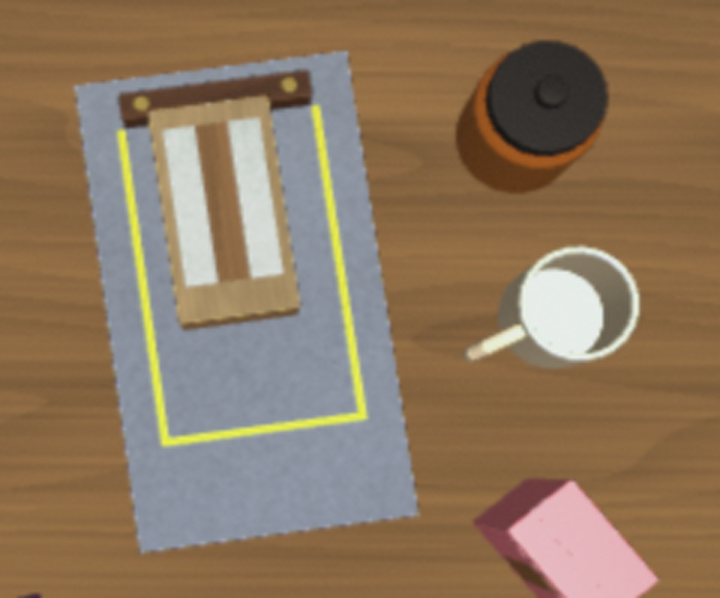

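View pics/side5.png

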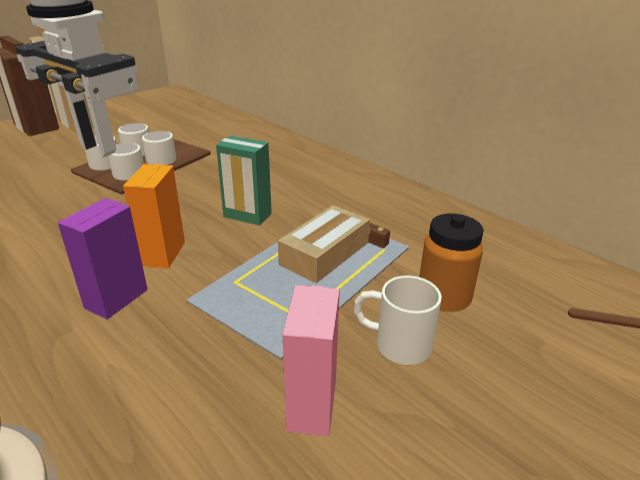

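The top view shows the carton's top end at crop (152,112) to (268,97), overlapping the stop in this view. It's label up and square, and the bystanders look unmoved. My mask cut off the top end, so I'll check it from the pixel corners.

```bash
python3 - <<'E'
from h import *
np.set_printoptions(precision=4,suppress=True)
for p in((280.6,159.2),(319.4,153.9)):print("top end",RZ.T@(ray('top',p,.056)-ZN))
for p in((290.9,235.5),(329.5,230)):print("foot bottom",RZ.T@(ray('top',p,.006)-ZN))
a=cv2.imread("pics/top0.png");b=cv2.imread("pics/top5.png")
d=cv2.absdiff(a,b).max(2)
for n,(x0,y0,x1,y1) in dict(jar=(380,130,440,190),mug=(383,205,445,250),green=(160,168,230,222)).items():print(n,"changed px",(d[y0:y1,x0:x1]>40).sum())
print(bot.read_state()["wrist_force"])
E
```

```text
top end [0.1116 0.0426 0.05  ]
top end [ 0.1115 -0.0345  0.05  ]
foot bottom [-0.0358  0.0447  0.    ]
foot bottom [-0.0357 -0.0349  0.    ]
jar changed px 0
mug changed px 0
green changed px 0
[-1.0905 -0.7082 -0.6389]
```

```bash
python3 -c "
from h import *
print(bot.sign_off())"
```

```text
the job is handed in; nothing more can be done
None
```

I tipped the kraft carton over by pushing near the top of its label side, and it fell flat, label up, inside the zone. I then pushed it by its foot end until it met the stop. The job was handed in at about 8.5 s of the 38 s allowed; hand-in gives no verdict.

**Fit against the stop:** The final top view puts the carton's top end about 1 mm short of the stop point (112.5 mm). Measured from the foot end instead, it comes out about 2 mm past that point, so the two readings disagree by about 3 mm. Both are within the 5 mm limit, and the pushing force rose from about 3.5 N to 8 N with no further movement, which points to contact.

**Position and angle:** The carton's middle is about 4 mm off the centre line, and it is square to the stop by eye and by its corner positions.

**Bystanders and gripper:** The jar, mug and green carton show no changed pixels between the first and last top pictures. The gripper is raised and clear of everything.

**Failed check:** My automatic carton outline cut off the top end in the last picture, so I took those corner positions by hand from the image.

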